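# Finish packing a divided parts tote and stack the empty tote on it

## Robot

A 7-joint arm with a two-finger parallel gripper is mounted at the origin on the work surface. World frame = base frame: x ahead of the robot, y to its left, z up, the work surface at z = 0. Lengths are in m, angles in rad, forces in N, time in s.
With the tool pointing down it reaches from about 0.4 to 0.875 m from the base axis. Payload 4.4 kg.
Tool frame: the origin (TCP) lies on the centre line of the jaws, within the pads' length; the fingertips stand r.tcp_to_tips ahead of it and the grasp point (between the pads) lies 2 mm behind it (r.tcp_to_tips is the distance from the TCP to the fingertips, in m); z points along the fingers, y is the line along which they close (so a half turn about z gives the same grasp; the last joint's range is limited). The gripper opens to 85 mm and grips with 20 to 120 N. Pads are 22 mm wide; open, the fingers measure 114 mm over their backs; the gripper's body (76 mm by 85 mm) begins 54 mm behind the grasp point. The pads swing forward as they close: fully open they stand 13 mm farther back than shut.
Start: joints at [-1.369, 0.628, 0.038, 1.517, -0.027, 0.996, -0.02], TCP at [0.172, 0.627, 0.248] pointing down, gripper open.
Joint ranges: [-3.06, 3.06], [-0.37, 2.12], [-1.25, 1.32], [0.18, 2.47], [-1.1, 4.24], [0.23, 1.98], [-2.94, 2.94]. Speed limits (rad/s): [2.57, 2.57, 3.14, 3.14, 3.14, 3.14, 3.14].

## Interface

Orientations are given as [roll, pitch, yaw] about the fixed x, y, z axes, in that order (R = Rz(yaw) Ry(pitch) Rx(roll)).
In Python, from plant import r gives the robot as it stands.
- The arm moves only by the tool drive_tool, never from a script. Its argument "commands" is a list of rows, each an object of numbers: "tx", "ty", "tz": the shift along the tool's x, y, z in mm; "rx", "ry", "rz": the turn, a rotation vector about the tool's x, y, z in rad; "fingers": the closure, from -1 (fully open) to 1 (shut), so that 0 is half open. A call has 1 to 8 rows; each row shifts and turns the commanded pose from where the row before left it, along the tool's axes as they then stand; what a row does not reach is not made up. A row lasts 1/8 s, in which the tool goes at most 62.5 mm and 10.7 degrees, less where a joint would pass 70% of its speed; a pose out of reach is approached as far as the arm can. A call is refused whole if a number of a shift passes 62.5 or a number of a turn 0.188, either way. A call with a gripper value outside its range is refused whole. The fingers move at their own pace and stop on an object; the grip force is fixed at half the most. Time passes only in rows, so rows that do not move let the fingers close. It gives the time, the measured TCP pose, the force, the opening and the grip force at its end, in the units of the state.
- r.observe(): the state, without advancing time (a new reading comes with each control period).
- r.get_image(name): name is "scene" or "top"; returns the picture (480x640x3 uint8, blue, green, red); there is no depth.
- r.calibration(name): a dict with "intrinsics" (3x3 intrinsics, pixels), "world_from_camera" (4x4, takes a point from camera to world coordinates). Camera axes: x right, y down, z forward; pixel columns grow to the right and rows downward; lengths in m; the calibration is good to about 2 mm. A picture is of the moment at which its call begins. calibration takes no time and is no camera call.
- r.sign_off(): hands the job in; it is judged then, once.
Trained networks look in the newest picture that a camera, given by its name, has taken for a name from the list of things; names that differ only in an ending like _2 or _b are one class to them, and where a whole thing is asked for, a point or a joint stands for the part that bears it (a point fixed in the world has none). Each returns a list of dicts, best first, with "p" (0 to 1); they miss things now and then, are a little off and sometimes report something else, mostly with a low value. They report only what shows in the picture. A call takes as long as a camera call. They do not tell look-alikes from the thing itself.
- r.boxes_of(camera, thing): "rect" ([left, top, right, bottom] in pixels, round what is visible of it).
The state is a dict: "time_s": time; "q": joint angles; "joint_vel": joint speeds; "joint_torque": joint torques, N m; "tcp_pos": TCP position; "orientation": TCP orientation; "contact_force": force on the tool from outside, world axes, zero at the start; "wrist_torque": the same for the moment, N m; "opening": opening from 0.0 (shut) to 1.0 (fully open); "grip_force": force on a finger pad.
Only numpy, scipy, OpenCV 4.12 (cv2) and the standard library are available. Lean on these libraries where they do the work, as an engineer would, in place of code of your own. Each camera call takes 0.05 s, during which the arm holds its last target. There are 200 camera calls.

## Task

Finish packing the divided tote that holds four chain cartons: drop the two loose cartons, one into each empty pocket, so that they stand upright on the pocket floor. Then put the empty tote of the same kind squarely on top, turned end for end to the packed one, so that its feet stand on the packed tote's rim and it stacks instead of nesting down onto the cartons. Leave the cartons already packed in their pockets, and leave the spool, the oil bottle and the wrench where they are.

Things in the scene. Friction and masses are not known exactly. Their poses are not given: they have to be found in the camera images.
- packed: Grey stack-nest tote being packed; stands firm, does not move. 332 (x) x 254 (y, over its columns) x 110 mm high; origin at the centre of its underside, on the bench. Floor 5 mm. Its insert: a board along x in the middle, 8 mm thick, top 80 mm up, and two 6 mm cross dividers at x = -48 and 48, tops 65 mm up. Walls lean out 11 mm; opening at the rim 304 x 196.
- packed_pocket (a point): Centre of the floor of the packed tote's pocket at x = 96, y = 46 mm, 5 mm above the bench. The six pockets are 90 (x) x 83 mm (y), centres at x = -96, 0, 96, y = -46, 46. A carton standing with its 50 mm along the tote's x has 20 mm free at either side of its 50 mm and 5 mm at either side of its 72 mm.
- packed_column (a point): On the packed tote, the rim at the column at x = 100, y = 119 mm. Each long side has two hollow columns bulging outward, 32 mm wide at the foot, 46 at the rim: at x = 100 (near the +x end) and x = -45. Each is open at the top (a notch in the rim); its underside is a foot, 12 mm above the tote's underside, reaching y = 110.
- empty_center (a point): Empty tote, loose, about 0.6 kg, of the very same shape, axes and (fixed) insert as the packed one. The point is its centre, 55 mm above its underside, inside the middle board, whose top is 25 mm above the point and 30 mm below the rim. The board is 8 mm thick, free for 90 mm along x about the middle; pinched there across the tote's y the tote hangs level.
- empty_end (a point): Middle of the rim's top at the empty tote's +x end, 159 mm from its centre. With this end over the packed tote's -x end the feet stand on the rim: underside 98 mm, centre 153 mm above the bench, dipping 12 mm into the opening with 5 mm of play all round. With the axes alike the feet drop into the notches and it nests onto the cartons.
- carton0_center (a point): One loose carton, standing on the bench: a red-and-white saw-chain carton, 50 (x) x 72 (y) x 78 mm tall, about 0.3 kg, rigid; the point is its centre, 39 mm above its underside, axes square to its faces, z up. 
- carton1_center (a point): The other loose carton, standing on the bench: a red-and-white saw-chain carton, 50 (x) x 72 (y) x 78 mm tall, about 0.3 kg, rigid; the point is its centre, 39 mm above its underside, axes square to its faces, z up. 
- pad0: A flat card pad under 1 mm thick, fixed to the floor of one empty pocket of the packed tote and marking its centre; origin on the pocket floor, 5 mm above the bench; axes as the packed tote's.
- pad1: The same in the other empty pocket.
- in0_center (a point): Already packed: a red-and-white saw-chain carton, 50 (x) x 72 (y) x 78 mm tall, about 0.3 kg, rigid; the point is its centre, 39 mm above its underside, axes square to its faces, z up. It stands in a pocket of the packed tote.
- in1_center (a point): Already packed: a red-and-white saw-chain carton, 50 (x) x 72 (y) x 78 mm tall, about 0.3 kg, rigid; the point is its centre, 39 mm above its underside, axes square to its faces, z up. It stands in a pocket of the packed tote.
- in2_center (a point): Already packed: a red-and-white saw-chain carton, 50 (x) x 72 (y) x 78 mm tall, about 0.3 kg, rigid; the point is its centre, 39 mm above its underside, axes square to its faces, z up. It stands in a pocket of the packed tote.
- in3_center (a point): Already packed: a red-and-white saw-chain carton, 50 (x) x 72 (y) x 78 mm tall, about 0.3 kg, rigid; the point is its centre, 39 mm above its underside, axes square to its faces, z up. It stands in a pocket of the packed tote.
- spool_center (a point): Bystander: an orange spool of trimmer line, 96 mm across, 58 mm high, standing flat; the point is its centre.
- oil_center (a point): Bystander: a white oil bottle, 58 mm across, 125 mm high; the point is half-way up.
- scrench: Bystander: a steel wrench, 150 mm long, lying flat along its x; origin under its middle.
Mind the look-alikes: they are no part of the job. What is shaped like the part that bears in3_center but grey is not meant.

How it is judged:
On the way:
1. a loose carton stands in each of the two empty pockets ((((horizontal distance between carton0_center and pad0 below 0.028 m and z of carton0_center in the frame of pad0 below 0.046 m and angle between carton0_center's own z axis and vertical below 0.15 rad) and (horizontal distance between carton1_center and pad1 below 0.028 m and z of carton1_center in the frame of pad1 below 0.046 m and angle between carton1_center's own z axis and vertical below 0.15 rad)) or ((horizontal distance between carton0_center and pad1 below 0.028 m and z of carton0_center in the frame of pad1 below 0.046 m and angle between carton0_center's own z axis and vertical below 0.15 rad) and (horizontal distance between carton1_center and pad0 below 0.028 m and z of carton1_center in the frame of pad0 below 0.046 m and angle between carton1_center's own z axis and vertical below 0.15 rad)))), for 0.2 s.
At the end, for the whole second after the job is handed in: Each empty pocket holds a loose carton, upright within 0.15 rad, centre within 28 mm of the pad in plan and under 46 mm above it; packed cartons upright and within 30 mm of their start; empty tote level (0.04 rad) on the rim, end for end, within 14 mm in x and y, its centre 150-160 mm up ((((horizontal distance between carton0_center and pad0 below 0.028 m and z of carton0_center in the frame of pad0 below 0.046 m and angle between carton0_center's own z axis and vertical below 0.15 rad) and (horizontal distance between carton1_center and pad1 below 0.028 m and z of carton1_center in the frame of pad1 below 0.046 m and angle between carton1_center's own z axis and vertical below 0.15 rad)) or ((horizontal distance between carton0_center and pad1 below 0.028 m and z of carton0_center in the frame of pad1 below 0.046 m and angle between carton0_center's own z axis and vertical below 0.15 rad) and (horizontal distance between carton1_center and pad0 below 0.028 m and z of carton1_center in the frame of pad0 below 0.046 m and angle between carton1_center's own z axis and vertical below 0.15 rad))) and distance of each of in0_center, in1_center, in2_center, in3_center from where it was at the start of the episode below 0.03 m and angle between each of in0_center, in1_center, in2_center, in3_center's own z axis and vertical below 0.15 rad and x of empty_center in the frame of packed between -0.014 and 0.014 m and y of empty_center in the frame of packed between -0.014 and 0.014 m and z of empty_center in the frame of packed between 0.15 and 0.16 m and x of empty_end in the frame of packed below -0.1 m and angle between empty_center's own z axis and vertical below 0.04 rad); the robot touches nothing.
It fails at once if the spool, the oil bottle or the wrench is moved by more than 40 mm (distance of any of spool_center, oil_center, scrench from where it was at the start of the episode above 0.04 m).
It also fails if it takes over 72 s, if anything falls off the work surface, if the arm or the gripper's body presses on something with over 40 N, if the wrist force passes 120 N, or if a joint passes its speed limit or range.

## Working session

There is one attempt and no reset: what is moved stays moved. The work goes in short steps, Python scripts to look and compute and a tool call to move; the robot and the scene stay as the last step left them, time stands still between calls to the robot, and variables do not carry over. Pictures are saved under pics/ and viewed, at most 10 in all, crops included, and the job is handed in when it is done.

Besides the shell and the picture viewer there is one more tool, called after "Request:" by a JSON object that holds its "api" and its "payload". drive_tool: Moves the arm, as the interface text tells. Its arguments: {"type":"object","properties":{"commands":{"type":"array"}},"required":["commands"]}

```bash
ls; mkdir -p pics
python3 - <<'E'
from plant import r
import cv2
for n in("scene","top"):
    im=r.get_image(n);cv2.imwrite(f"pics/{n}0.png",im)
    c=r.calibration(n);print(n,c["intrinsics"],c["world_from_camera"])
    for t in["packed","empty_center","carton0_center","pad0","in0_center","spool_center","oil_center","scrench","packed_column","empty_end","packed_pocket"]:
        try: print(t,[([round(v) for v in d["rect"]],round(d["p"],2)) for d in r.boxes_of(n,t)])
        except Exception as e: print(t,e)
print(r.observe(),r.tcp_to_tips)
E
```

```text
pics
scene [[470.4586482    0.         313.97105667]
 [  0.         470.4586482  239.29700524]
 [  0.           0.           1.        ]] [[-0.80648438  0.3490881  -0.47720063  1.09707291]
 [ 0.59090294  0.50374336 -0.63013995  0.64396179]
 [ 0.02041229 -0.79017728 -0.61253833  0.73209691]
 [ 0.          0.          0.          1.        ]]
packed [([336, 242, 543, 415], 0.87)]
empty_center [([209, 133, 350, 216], 0.73), ([435, 334, 472, 360], 0.57)]
carton0_center [([334, 202, 365, 249], 0.76), ([333, 242, 542, 417], 0.73)]
pad0 [([438, 339, 470, 359], 0.83)]
in0_center [([364, 309, 410, 347], 0.88)]
spool_center [([279, 237, 311, 287], 0.15)]
oil_center [([226, 236, 254, 291], 0.98)]
scrench [([241, 305, 311, 342], 0.91)]
packed_column [([336, 241, 543, 415], 0.71), ([279, 238, 307, 288], 0.35)]
empty_end [([211, 132, 346, 218], 0.71)]
packed_pocket []
top [[557.85890036   0.         323.97072969]
 [  0.         557.85890036 241.80928309]
 [  0.           0.           1.        ]] [[-2.83382622e-02 -9.90977781e-01  1.30996112e-01  3.91232966e-01]
 [-9.99597406e-01  2.82777542e-02 -
[... 848 characters left out ...]
1.2, 'q': array([-1.36876174,  0.62843156,  0.03851985,  1.5173629 , -0.0270187 ,
        0.99628706, -0.02001992]), 'joint_vel': array([ 0.00072026,  0.00098313, -0.00044005, -0.00143777,  0.00094285,
        0.00031389, -0.00171004]), 'joint_torque': array([-3.02302124e-04, -5.63299477e+01,  1.22526549e+00, -1.93784702e+01,
        1.08374699e-02,  1.41775930e-03, -4.63980257e-06]), 'tcp_pos': array([0.17200742, 0.62686461, 0.24830521]), 'orientation': array([ 3.14156350e+00, -4.00532758e-05,  2.87368776e+00]), 'contact_force': array([0.20619826, 0.39193218, 0.16641569]), 'wrist_torque': array([ 0.04861508, -0.01828884,  0.04179047]), 'grip_force': 0.0, 'opening': 0.9989957036776747} 0.017
```

Run:
```python
import cv2
s=cv2.imread("pics/scene0.png")[110:430,190:570];cv2.imwrite("pics/sc.png",cv2.resize(s,None,fx=2,fy=1.85,interpolation=2))
s=cv2.imread("pics/top0.png")[130:380,110:540]
s=cv2.resize(s,None,fx=1.86,fy=1.86,interpolation=2);cv2.imwrite("pics/tc.png",s)
```

```text
(no output)
```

View pics/sc.png

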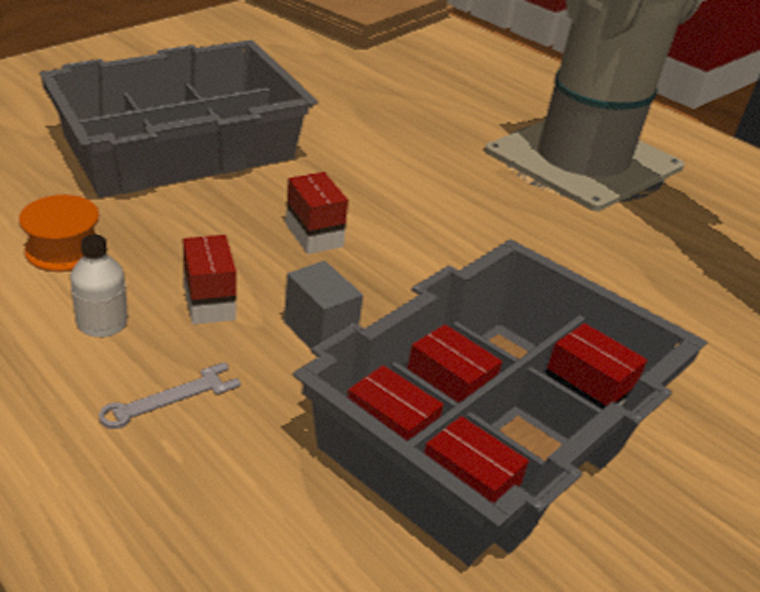

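View pics/tc.png

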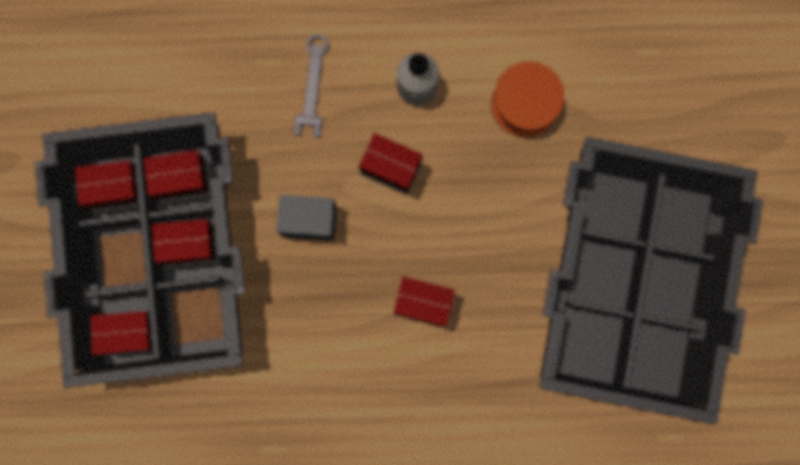

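Top view: the loose red cartons are at about (320,217) and (338,292). The grey look-alike is at (275,247) and is not meant. Four more red cartons are already in the packed tote, and its empty pockets are at about (176,268) and (217,300). Judging by the columns, both totes have their +x end toward the top of the picture. The empty tote is at about (460,280).

Next I measure from both views.

```bash
cat > h.py <<'E'
import numpy as np,cv2
from plant import r
from scipy.optimize import minimize
C={}
for n in("scene","top"):
    c=r.calibration(n);C[n]=(np.array(c["intrinsics"]),np.linalg.inv(np.array(c["world_from_camera"])))
def proj(n,P):
    K,T=C[n];q=(T[:3,:3]@np.asarray(P,float).T).T+T[:3,3];q=q@K.T;return q[:,:2]/q[:,2:]
def box(lo,hi,z0,z1):  # frustum from rects (x0,x1,y0,y1)
    return np.array([[x,y,z] for (x0,x1,y0,y1),z in((lo,z0),(hi,z1)) for x in(x0,x1) for y in(y0,y1)])/1000
TOTE=[box((-155,155,-101,101),(-166,166,-112,112),0,110)]
for cx in(100,-45):
    for s in(1,-1):
        TOTE.append(box((cx-16,cx+16,*sorted((s*90,s*110))),(cx-23,cx+23,*sorted((s*90,s*127))),12,110))
CART=[box((-25,25,-36,36),(-25,25,-36,36),-39,39)]
def place(parts,p):
    c,s=np.cos(p[2]),np.sin(p[2]);R=np.array([[c,-s,0],[s,c,0],[0,0,1]])
    return[(R@q.T).T+[p[0],p[1],p[3]] for q in parts]
def sil(n,parts,p,S=4):
    m=np.zeros((480*S,640*S),np.uint8)
    for q in place(parts,p):
        u=cv2.convexHull(np.round(proj(n,q)*S+S/2).astype(np.int32));cv2.fillConvexPoly(m,u,255)
    return cv2.resize(m,(640,480),interpolation=cv2.INTER_AREA)/255.
def fit(parts,p0,masks):
    def f(p): return sum(np.abs(sil(n,parts,p)-m).sum()/m.sum() for n,m in masks.items())
    sx=np.array([p0]+[np.add(p0,d) for d in np.diag([.02,.02,.15,.015])])
    o=minimize(f,p0,method="Nelder-Mead",options=dict(initial_simplex=sx,xatol=2e-4,fatol=1e-4,maxiter=250))
    return o.x,o.fun
def ray(n,u,z):
    K,T=C[n];W=np.linalg.inv(T);d=W[:3,:3]@np.linalg.solve(K,[*u,1]);return W[:3,3]+d*(z-W[2,3])/d[2]
E
python3 - <<'E'
from h import *
im={n:cv2.imread(f"pics/{n}0.png") for n in("scene","top")}
def blob(m,u):
    cs,_=cv2.findContours(m.astype(np.uint8),cv2.RETR_EXTERNAL,cv2.CHAIN_APPROX_NONE)
    c=max((c for c in cs if cv2.contourArea(c)>50),key=lambda c:cv2.pointPolygonTest(c,tuple(map(float,u)),True))
    o=np.zeros(m.shape,np.uint8);cv2.drawContours(o,[c],-1,1,-1);return o.astype(float),c
def hsv(n):return cv2.cvtColor(cv2.GaussianBlur(im[n],(3,3),0),cv2.COLOR_BGR2HSV).astype(int)
H={n:hsv(n) for n in im}
grey={n:H[n][...,1]<85 for n in im}
red={n:((H[n][...,0]<6)|(H[n][...,0]>172))&(H[n][...,1]>150) for n in im}
# scene: cut out look-alike block
blk=np.array([[329,250],[345,248],[372,270],[372,288],[350,300],[330,290]])
vis={n:im[n].copy() for n in im}
for name,g in(("packed",((440,330),(186,265))),("empty",((280,175),(460,280)))):
    ms={}
    for n,u in zip(("scene","top"),g):
        m=(grey[n]|red[n])
        m,c=blob(cv2.morphologyEx(m.astype(np.uint8),cv2.MORPH_OPEN,np.ones((3,3))),u);ms[n]=m
        cv2.drawContours(vis[n],[c],-1,(0,255,0),1)
        print(name,n,int(m.sum()),cv2.boundingRect(c))
    p=ray("top",g[1],.08)
    q,f=fit(TOTE,[p[0],p[1],.1 if name=="packed" else -.1,0],{"top":ms["top"]} if name=="packed" else ms);print(name,q.round(4),round(f,3))
    for n in vis:
        for k in place(TOTE,q): cv2.polylines(vis[n],[cv2.convexHull(proj(n,k).astype(np.float32)).astype(np.int32)],True,(255,255,0),1)
for i,g in enumerate((((296,250),(320,217)),((348,220),(338,292)))):
    ms={}
    m,c=blob(red["top"],g[1]);cv2.drawContours(vis["top"],[c],-1,(0,255,0),1)
    (u,sz,a)=cv2.minAreaRect(c);m2,c2=blob(red["scene"],g[0]);cv2.drawContours(vis["scene"],[c2],-1,(0,255,0),1)
    # red band = top portion of carton; fit as prism 50x72 from unknown z band (free centre height)
    for hb in (30,40,50):
        B=[box((-25,25,-36,36),(-25,25,-36,36),39-hb,39)]
        w=ray("top",u,.078);q,f=fit(B,[w[0],w[1],-.2,.039],{"top":m,"scene":m2});print("carton",i,hb,q.round(4),round(f,3),w.round(3))
    for n in vis:
        for k in place(B,q): cv2.polylines(vis[n],[cv2.convexHull(proj(n,k).astype(np.float32)).astype(np.int32)],True,(255,255,0),1)
a=cv2.resize(vis["scene"][120:430,200:560],(400,344),interpolation=2);b=cv2.resize(vis["top"][150:370,115:530],(800,424))
cv2.imwrite("pics/v1.png",b);cv2.imwrite("pics/v2.png",cv2.resize(vis["scene"][120:430,200:560],None,fx=1.9,fy=1.9))
E
```

```text
packed scene 21453 (333, 240, 209, 175)
packed top 13649 (129, 191, 113, 147)
packed [ 0.5263  0.2936  0.0927 -0.0034] 0.018
empty scene 7883 (211, 132, 136, 84)
empty top 13662 (401, 204, 119, 153)
empty [ 0.4687 -0.3621 -0.2301  0.0044] 0.128
carton 0 30 [ 0.6378 -0.0335 -0.5017  0.0319] 0.205 [ 0.634 -0.034  0.078]
carton 0 40 [ 0.6384 -0.0341 -0.5243  0.0365] 0.27 [ 0.634 -0.034  0.078]
carton 0 50 [ 0.6391 -0.0343 -0.5379  0.0381] 0.408 [ 0.634 -0.034  0.078]
carton 1 30 [ 0.4477 -0.0726 -0.3321  0.0334] 0.382 [ 0.447 -0.073  0.078]
carton 1 40 [ 0.4479 -0.0732 -0.3639  0.0381] 0.504 [ 0.447 -0.073  0.078]
carton 1 50 [ 0.4491 -0.0728 -0.3787  0.0383] 0.679 [ 0.447 -0.073  0.078]
```

View pics/v1.png

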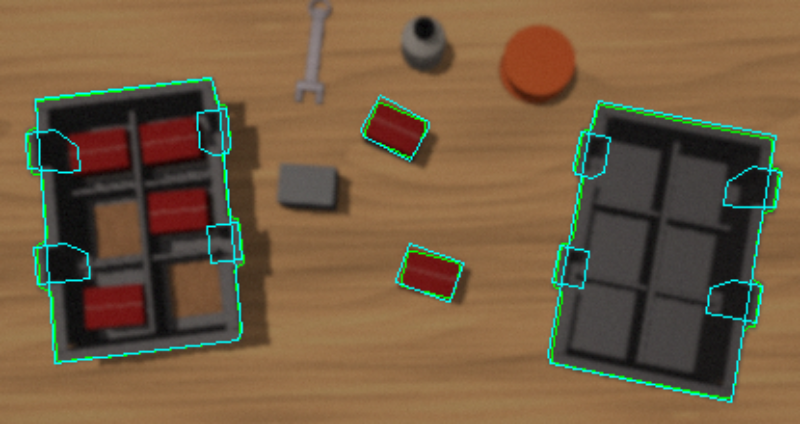

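View pics/v2.png

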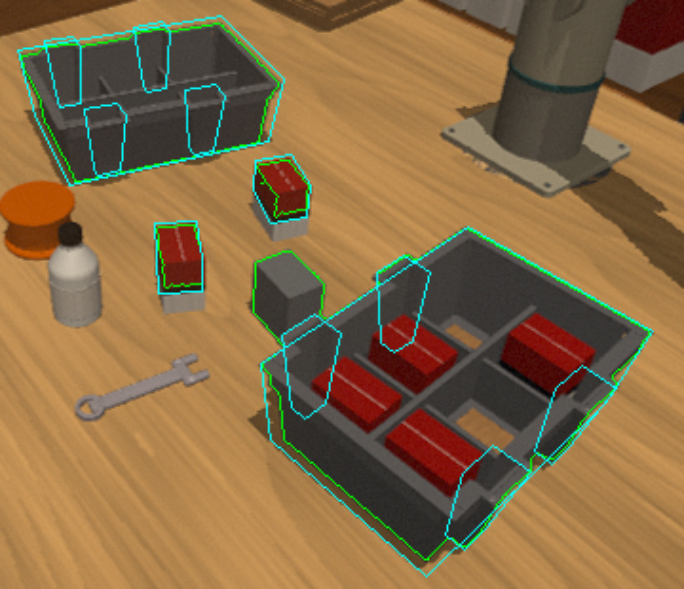

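Both views agree with the picture choices: the outlines fit the totes and the loose red cartons, and the grey block is excluded. I refine the tote base shape and the carton yaws.

```bash
python3 - <<'E'
s=open("h.py").read()
s=s.replace("TOTE=[box((-155,155,-101,101),(-166,166,-112,112),0,110)]","TOTE=[box((-144,144,-90,90),(-155,155,-101,101),0,110),box((-166,166,-112,112),(-166,166,-112,112),102,110)]")
open("h.py","w").write(s)
E
cat > m.py <<'E'
from h import *
def blob(m,u):
    cs,_=cv2.findContours(m.astype(np.uint8),cv2.RETR_EXTERNAL,cv2.CHAIN_APPROX_NONE)
    c=max((c for c in cs if cv2.contourArea(c)>50),key=lambda c:cv2.pointPolygonTest(c,tuple(map(float,u)),True))
    o=np.zeros(m.shape,np.uint8);cv2.drawContours(o,[c],-1,1,-1);return o.astype(float),c
def masks(im):
    h=cv2.cvtColor(cv2.GaussianBlur(im,(3,3),0),cv2.COLOR_BGR2HSV).astype(int)
    return h[...,1]<85,((h[...,0]<6)|(h[...,0]>172))&(h[...,1]>150)
def yawtop(c,z):
    b=cv2.boxPoints(cv2.minAreaRect(c));P=np.array([ray("top",u,z)[:2] for u in b])
    e=[P[1]-P[0],P[2]-P[1]];L=[np.linalg.norm(v) for v in e];v=e[int(np.argmax(L))]
    return P.mean(0).round(4),np.round(L,4),round(float((np.arctan2(v[1],v[0])-np.pi/2+np.pi/2)%np.pi-np.pi/2),3) # yaw of carton x
E
python3 - <<'E'
from m import *
im={n:cv2.imread(f"pics/{n}0.png") for n in("scene","top")}
M={n:masks(im[n]) for n in im}
for name,g in(("packed",((440,330),(186,265))),("empty",((280,175),(460,280)))):
    ms={n:blob(cv2.morphologyEx((M[n][0]|M[n][1]).astype(np.uint8),cv2.MORPH_OPEN,np.ones((3,3))),u)[0] for n,u in zip(("scene","top"),g)}
    p=ray("top",g[1],.08)
    for t in({"top":ms["top"]},ms):
        q,f=fit(TOTE,[p[0],p[1],.1 if name=="packed" else -.2,0],t);print(name,list(t),q.round(4),round(f,3))
for g in((320,217),(338,292),(275,247)):
    _,c=blob(M["top"][1] if g[0]!=275 else M["top"][0],g);print(g,*yawtop(c,.078))
E
```

```text
packed ['top'] [0.5257 0.2907 0.1005 0.0031] 0.023
packed ['scene', 'top'] [ 0.5267  0.2916  0.0964 -0.0025] 0.101
empty ['top'] [ 0.4694 -0.3617 -0.2277  0.0015] 0.024
empty ['scene', 'top'] [ 0.4695 -0.3628 -0.2279 -0.0023] 0.048
(320, 217) [ 0.6341 -0.0336] [0.0528 0.0726] -0.467
(338, 292) [ 0.4473 -0.0726] [0.0484 0.0704] -0.273
(275, 247) [0.564  0.0807] [0.055  0.0756] -0.092
```

```bash
cat > go.py <<'E'
# go.py x y z yaw [n]: rows from the present pose to the target (shift in axes at row's start, turn each row)
import sys,numpy as np
from plant import r
x,y,z,psi=map(float,sys.argv[1:5]);o=r.observe();p=o["tcp_pos"];a=o["orientation"][2]
d=np.array([x,y,z])-p;t=(psi-a+np.pi)%(2*np.pi)-np.pi
if len(sys.argv)>6:t=float(sys.argv[6])
n=int(sys.argv[5]) if len(sys.argv)>5 else max(1,int(np.ceil(max(np.linalg.norm(d)/.055,abs(t)/.17))))
print("t",round(o["time_s"],2),"p",p.round(4),"rpy",o["orientation"].round(4),"q7",o["q"][6].round(2),"F",o["contact_force"].round(1),"open",round(o["opening"],3),"n",n)
for k in range(n):
    b=a+t*k/n;c,s=np.cos(b),np.sin(b);u=d/n*1000
    print([round(float(v),1) for v in(u[0]*c+u[1]*s,u[0]*s-u[1]*c,-u[2])],"rz",round(-t/n,3))
E
python3 go.py 0.634 -0.034 0.2 1.104 16
python3 - <<'E'
from h import *
print("oil",ray("top",(334.7,165),.125),ray("top",(333,176),.06))
for q in((.5215,.3378,.006),(.4349,.2369,.006)): print(proj("top",[q]),proj("scene",[q]))
E
```

```text
t 1.2 p [0.172  0.6269 0.2483] rpy [ 3.1416 -0.      2.8737] q7 -0.02 F [0.2 0.4 0.2] open 0.999 n 16
[-38.8, -32.2, 3.0] rz 0.111
[-42.1, -27.7, 3.0] rz 0.111
[-44.9, -22.9, 3.0] rz 0.111
[-47.1, -17.8, 3.0] rz 0.111
[-48.8, -12.5, 3.0] rz 0.111
[-49.9, -7.0, 3.0] rz 0.111
[-50.4, -1.5, 3.0] rz 0.111
[-50.2, 4.1, 3.0] rz 0.111
[-49.5, 9.6, 3.0] rz 0.111
[-48.1, 15.0, 3.0] rz 0.111
[-46.2, 20.2, 3.0] rz 0.111
[-43.6, 25.2, 3.0] rz 0.111
[-40.6, 29.9, 3.0] rz 0.111
[-37.0, 34.2, 3.0] rz 0.111
[-33.0, 38.1, 3.0] rz 0.111
[-28.6, 41.5, 3.0] rz 0.111
oil [ 0.75231513 -0.07347818  0.125     ] [ 0.7415912  -0.06997903  0.06      ]
[[177.35167605 268.80837483]] [[452.40257005 352.01550654]]
[[216.55538257 301.41638775]] [[442.8528063  302.90334733]]
```

Pad projections land on the pads (216,301) and (177,269). Moving.

Request:
{"api": "drive_tool", "payload": {"commands": [{"tx": -39,"ty": -32,"tz": 3,"rz": 0.111},{"tx": -42,"ty": -28,"tz": 3,"rz": 0.111},{"tx": -45,"ty": -23,"tz": 3,"rz": 0.111},{"tx": -47,"ty": -18,"tz": 3,"rz": 0.111},{"tx": -49,"ty": -12.5,"tz": 3,"rz": 0.111},{"tx": -50,"ty": -7,"tz": 3,"rz": 0.111},{"tx": -50,"ty": -1.5,"tz": 3,"rz": 0.111},{"tx": -50,"ty": 4,"tz": 3,"rz": 0.111}]}}

```text
schema error: expected keys tx, ty, tz, rx, ry, rz, fingers
```

Request:
{"api": "drive_tool", "payload": {"commands": [{"tx": -49.5,"ty": 9.5,"tz": 3,"rz": 0.111},{"tx": -48,"ty": 15,"tz": 3,"rz": 0.111},{"tx": -46,"ty": 20,"tz": 3,"rz": 0.111},{"tx": -43.5,"ty": 25,"tz": 3,"rz": 0.111},{"tx": -40.5,"ty": 30,"tz": 3,"rz": 0.111},{"tx": -37,"ty": 34,"tz": 3,"rz": 0.111},{"tx": -33,"ty": 38,"tz": 3,"rz": 0.111},{"tx": -28.5,"ty": 41.5,"tz": 3,"rz": 0.111}]}}

```text
schema error: expected keys tx, ty, tz, rx, ry, rz, fingers
```

```bash
python3 go.py 0.634 -0.034 0.13 1.104
```

```text
t 1.2 p [0.172  0.6269 0.2483] rpy [ 3.1416 -0.      2.8737] q7 -0.02 F [0.2 0.4 0.2] open 0.999 n 15
[-41.4, -34.3, 7.9] rz 0.118
[-45.1, -29.2, 7.9] rz 0.118
[-48.2, -23.7, 7.9] rz 0.118
[-50.7, -17.9, 7.9] rz 0.118
[-52.4, -11.8, 7.9] rz 0.118
[-53.5, -5.5, 7.9] rz 0.118
[-53.7, 0.8, 7.9] rz 0.118
[-53.3, 7.1, 7.9] rz 0.118
[-52.1, 13.4, 7.9] rz 0.118
[-50.1, 19.4, 7.9] rz 0.118
[-47.5, 25.2, 7.9] rz 0.118
[-44.2, 30.6, 7.9] rz 0.118
[-40.3, 35.6, 7.9] rz 0.118
[-35.8, 40.1, 7.9] rz 0.118
[-30.9, 44.0, 7.9] rz 0.118
```

Request:
{"api": "drive_tool", "payload": {"commands": [{"tx": -39,"ty": -32,"tz": 3,"rx": 0,"ry": 0,"rz": 0.111,"fingers": -1},{"tx": -42,"ty": -28,"tz": 3,"rx": 0,"ry": 0,"rz": 0.111,"fingers": -1},{"tx": -45,"ty": -23,"tz": 3,"rx": 0,"ry": 0,"rz": 0.111,"fingers": -1},{"tx": -47,"ty": -18,"tz": 3,"rx": 0,"ry": 0,"rz": 0.111,"fingers": -1},{"tx": -49,"ty": -12.5,"tz": 3,"rx": 0,"ry": 0,"rz": 0.111,"fingers": -1},{"tx": -50,"ty": -7,"tz": 3,"rx": 0,"ry": 0,"rz": 0.111,"fingers": -1},{"tx": -50,"ty": -1.5,"tz": 3,"rx": 0,"ry": 0,"rz": 0.111,"fingers": -1},{"tx": -50,"ty": 4,"tz": 3,"rx": 0,"ry": 0,"rz": 0.111,"fingers": -1}]}}

```text
time_s: 2.2
tcp_pos: [0.4031, 0.2949, 0.2245]
orientation: [3.141, -0.0, 1.982]
contact_force: [1.2, -0.3, -0.7]
opening: 0.999
grip_force: 0.0
```

Request:
{"api": "drive_tool", "payload": {"commands": [{"tx": -49.5,"ty": 9.5,"tz": 3,"rx": 0,"ry": 0,"rz": 0.111,"fingers": -1},{"tx": -48,"ty": 15,"tz": 3,"rx": 0,"ry": 0,"rz": 0.111,"fingers": -1},{"tx": -46,"ty": 20,"tz": 3,"rx": 0,"ry": 0,"rz": 0.111,"fingers": -1},{"tx": -43.5,"ty": 25,"tz": 3,"rx": 0,"ry": 0,"rz": 0.111,"fingers": -1},{"tx": -40.5,"ty": 30,"tz": 3,"rx": 0,"ry": 0,"rz": 0.111,"fingers": -1},{"tx": -37,"ty": 34,"tz": 3,"rx": 0,"ry": 0,"rz": 0.111,"fingers": -1},{"tx": -33,"ty": 38,"tz": 3,"rx": 0,"ry": 0,"rz": 0.111,"fingers": -1},{"tx": -28.5,"ty": 41.5,"tz": 3,"rx": 0,"ry": 0,"rz": 0.111,"fingers": -1}]}}

```text
time_s: 3.2
tcp_pos: [0.6321, -0.036, 0.2003]
orientation: [3.141, -0.001, 1.095]
contact_force: [0.6, 0.9, -0.1]
opening: 1.001
grip_force: 0.0
```

```bash
python3 go.py 0.634 -0.034 0.11 1.104
```

```text
t 3.2 p [ 0.6321 -0.036   0.2003] rpy [ 3.1415e+00 -6.0000e-04  1.0946e+00] q7 -0.11 F [ 0.6  0.9 -0.1] open 1.001 n 2
[1.3, 0.4, 45.1] rz -0.005
[1.3, 0.4, 45.1] rz -0.005
```

Request:
{"api": "drive_tool", "payload": {"commands": [{"tx": 1.3,"ty": 0.4,"tz": 40,"rx": 0,"ry": 0,"rz": -0.005,"fingers": -1},{"tx": 1.3,"ty": 0.4,"tz": 40,"rx": 0,"ry": 0,"rz": -0.005,"fingers": -1},{"tx": 0,"ty": 0,"tz": 30,"rx": 0,"ry": 0,"rz": 0,"fingers": -1},{"tx": 0,"ty": 0,"tz": 20,"rx": 0,"ry": 0,"rz": 0,"fingers": -1},{"tx": 0,"ty": 0,"tz": 0,"rx": 0,"ry": 0,"rz": 0,"fingers": 1},{"tx": 0,"ty": 0,"tz": 0,"rx": 0,"ry": 0,"rz": 0,"fingers": 1},{"tx": 0,"ty": 0,"tz": 0,"rx": 0,"ry": 0,"rz": 0,"fingers": 1},{"tx": 0,"ty": 0,"tz": 0,"rx": 0,"ry": 0,"rz": 0,"fingers": 1}]}}

```text
time_s: 4.2
tcp_pos: [0.6348, -0.0335, 0.0721]
orientation: [3.137, -0.001, 1.108]
contact_force: [1.9, -1.0, 6.4]
opening: 0.573
grip_force: 62.9
```

Request:
{"api": "drive_tool", "payload": {"commands": [{"tx": 0,"ty": 0,"tz": 0,"rx": 0,"ry": 0,"rz": 0,"fingers": 1},{"tx": 0,"ty": 0,"tz": 0,"rx": 0,"ry": 0,"rz": 0,"fingers": 1},{"tx": 0,"ty": 0,"tz": -20,"rx": 0,"ry": 0,"rz": 0,"fingers": 1},{"tx": 0,"ty": 0,"tz": -40,"rx": 0,"ry": 0,"rz": 0,"fingers": 1},{"tx": 0,"ty": 0,"tz": -50,"rx": 0,"ry": 0,"rz": 0,"fingers": 1},{"tx": 0,"ty": 0,"tz": -40,"rx": 0,"ry": 0,"rz": 0,"fingers": 1}]}}

```text
time_s: 4.95
tcp_pos: [0.6322, -0.0326, 0.2227]
orientation: [-3.141, -0.0, 1.108]
contact_force: [0.5, 0.4, -3.5]
opening: 0.575
grip_force: 63.1
```

```bash
python3 go.py 0.5215 0.3378 0.22 1.668 10
python3 - <<'E'
from plant import r
import cv2
cv2.imwrite("pics/s1.png",r.get_image("scene"));cv2.imwrite("pics/t1.png",r.get_image("top"))
s=cv2.imread("pics/s1.png")[60:360,200:560];t=cv2.imread("pics/t1.png")[130:380,110:540]
import numpy as np
cv2.imwrite("pics/c1.png",np.hstack([cv2.resize(s,(430,358)),cv2.resize(t,(370,358))]))
E
```

```text
t 4.95 p [ 0.6322 -0.0326  0.2227] rpy [-3.1408e+00 -1.0000e-04  1.1078e+00] q7 -0.12 F [ 0.5  0.4 -3.5] open 0.575 n 10
[28.2, -26.4, 0.3] rz -0.056
[29.6, -24.8, 0.3] rz -0.056
[31.0, -23.1, 0.3] rz -0.056
[32.2, -21.4, 0.3] rz -0.056
[33.4, -19.5, 0.3] rz -0.056
[34.4, -17.6, 0.3] rz -0.056
[35.3, -15.7, 0.3] rz -0.056
[36.2, -13.7, 0.3] rz -0.056
[36.9, -11.6, 0.3] rz -0.056
[37.5, -9.5, 0.3] rz -0.056
```

View pics/c1.png

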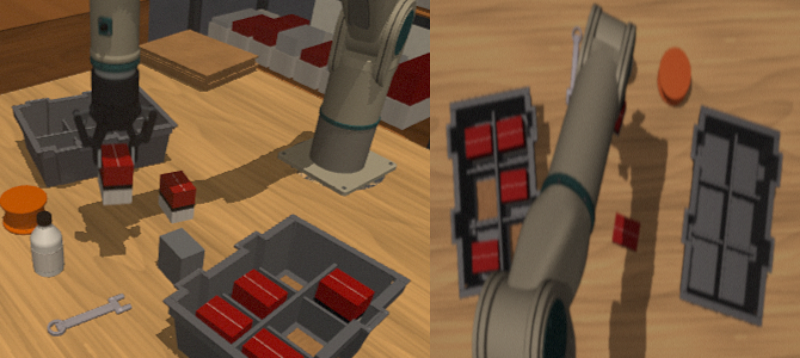

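The carton is held upright and the other one stands. The opening is 49 mm, as it should be. Carry it to the middle pocket.

Request:
{"api": "drive_tool", "payload": {"commands": [{"tx": 28,"ty": -26.5,"tz": 0,"rx": 0,"ry": 0,"rz": -0.056,"fingers": 1},{"tx": 29.5,"ty": -25,"tz": 0,"rx": 0,"ry": 0,"rz": -0.056,"fingers": 1},{"tx": 31,"ty": -23,"tz": 0,"rx": 0,"ry": 0,"rz": -0.056,"fingers": 1},{"tx": 32,"ty": -21.5,"tz": 0,"rx": 0,"ry": 0,"rz": -0.056,"fingers": 1},{"tx": 33.5,"ty": -19.5,"tz": 0,"rx": 0,"ry": 0,"rz": -0.056,"fingers": 1},{"tx": 34.5,"ty": -17.5,"tz": 0,"rx": 0,"ry": 0,"rz": -0.056,"fingers": 1},{"tx": 35.5,"ty": -15.5,"tz": 0,"rx": 0,"ry": 0,"rz": -0.056,"fingers": 1},{"tx": 36,"ty": -13.5,"tz": 0,"rx": 0,"ry": 0,"rz": -0.056,"fingers": 1}]}}

```text
time_s: 6.05
tcp_pos: [0.5424, 0.2641, 0.2192]
orientation: [-3.138, 0.001, 1.558]
contact_force: [0.7, 0.5, -3.4]
opening: 0.572
grip_force: 63.1
```

Request:
{"api": "drive_tool", "payload": {"commands": [{"tx": 37,"ty": -11.5,"tz": 0,"rx": 0,"ry": 0,"rz": -0.056,"fingers": 1},{"tx": 37.5,"ty": -9.5,"tz": 0,"rx": 0,"ry": 0,"rz": -0.056,"fingers": 1},{"tx": 0,"ty": 0,"tz": 0,"rx": 0,"ry": 0,"rz": 0,"fingers": 1}]}}

```text
time_s: 6.42
tcp_pos: [0.5187, 0.342, 0.2187]
orientation: [-3.137, -0.002, 1.675]
contact_force: [-0.4, 0.0, -2.3]
opening: 0.573
grip_force: 63.2
```

```bash
python3 go.py 0.5215 0.3378 0.17 1.668 2;  python3 - <<'E'
from plant import r
import cv2
from h import *
from m import masks
s=r.get_image("scene");m=masks(s)[1]
k=r.observe()["tcp_pos"]; P=place(CART,[k[0],k[1],.097,k[2]-.033]);u=proj("scene",P[0])
cv2.polylines(s,[cv2.convexHull(u.astype(np.float32)).astype(np.int32)],True,(255,255,0),1)
x,y=u.mean(0).astype(int);cv2.imwrite("pics/c2.png",cv2.resize(s[y-90:y+90,x-110:x+110],None,fx=3,fy=3,interpolation=2))
E
```

```text
t 6.42 p [0.5187 0.342  0.2187] rpy [-3.1368e+00 -1.8000e-03  1.6752e+00] q7 -0.26 F [-0.4  0.  -2.3] open 0.573 n 2
[-2.2, 1.2, 24.3] rz 0.004
[-2.2, 1.2, 24.3] rz 0.004
```

View pics/c2.png

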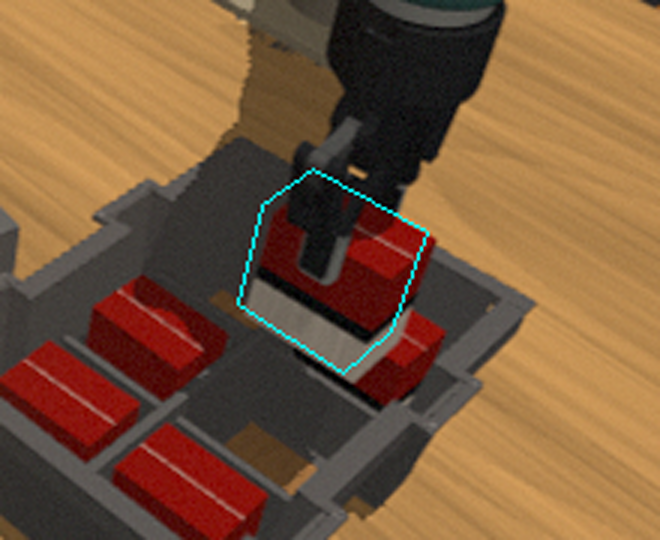

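Request:
{"api": "drive_tool", "payload": {"commands": [{"tx": -2.2,"ty": 1.2,"tz": 25,"rx": -0.002,"ry": 0,"rz": 0.003,"fingers": 1},{"tx": -2.2,"ty": 1.2,"tz": 25,"rx": -0.002,"ry": 0,"rz": 0.003,"fingers": 1},{"tx": 0,"ty": 0,"tz": 10,"rx": 0,"ry": 0,"rz": 0,"fingers": 1},{"tx": 0,"ty": 0,"tz": 0,"rx": 0,"ry": 0,"rz": 0,"fingers": 1}]}}

```text
time_s: 6.98
tcp_pos: [0.5251, 0.3323, 0.1597]
orientation: [3.139, 0.001, 1.661]
contact_force: [-0.3, -0.0, -3.2]
opening: 0.575
grip_force: 63.1
```

```bash
python3 go.py 0.5215 0.3378 0.079 1.668 4
```

```text
t 6.97 p [0.5251 0.3323 0.1597] rpy [3.1394e+00 1.2000e-03 1.6607e+00] q7 -0.23 F [-0.3 -0.  -3.2] open 0.575 n 4
[1.5, -0.8, 20.2] rz -0.002
[1.5, -0.8, 20.2] rz -0.002
[1.5, -0.8, 20.2] rz -0.002
[1.5, -0.8, 20.2] rz -0.002
```

Request:
{"api": "drive_tool", "payload": {"commands": [{"tx": 5,"ty": -3,"tz": 20,"rx": 0,"ry": 0,"rz": -0.007,"fingers": 1},{"tx": 0,"ty": 0,"tz": 0,"rx": 0,"ry": 0,"rz": 0,"fingers": 1},{"tx": 0,"ty": 0,"tz": 0,"rx": 0,"ry": 0,"rz": 0,"fingers": 1}]}}

```text
time_s: 7.35
tcp_pos: [0.5229, 0.338, 0.1414]
orientation: [3.136, -0.0, 1.669]
contact_force: [0.7, 0.1, -3.2]
opening: 0.571
grip_force: 63.2
```

```bash
python3 go.py 0.5215 0.3378 0.079 1.668 4
```

```text
t 7.35 p [0.5229 0.338  0.1414] rpy [ 3.1361e+00 -4.0000e-04  1.6686e+00] q7 -0.23 F [ 0.7  0.1 -3.2] open 0.571 n 4
[-0.0, -0.3, 15.6] rz 0.0
[-0.0, -0.3, 15.6] rz 0.0
[-0.0, -0.3, 15.6] rz 0.0
[-0.0, -0.3, 15.6] rz 0.0
```

Request:
{"api": "drive_tool", "payload": {"commands": [{"tx": 0,"ty": -0.3,"tz": 15,"rx": 0,"ry": 0,"rz": 0,"fingers": 1},{"tx": 0,"ty": -0.3,"tz": 15,"rx": 0,"ry": 0,"rz": 0,"fingers": 1},{"tx": 0,"ty": -0.3,"tz": 15,"rx": 0,"ry": 0,"rz": 0,"fingers": 1},{"tx": 0,"ty": 0,"tz": 12,"rx": 0,"ry": 0,"rz": 0,"fingers": 1},{"tx": 0,"ty": 0,"tz": 3,"rx": 0,"ry": 0,"rz": 0,"fingers": 1},{"tx": 0,"ty": 0,"tz": 0,"rx": 0,"ry": 0,"rz": 0,"fingers": 1}]}}

```text
time_s: 8.1
tcp_pos: [0.5216, 0.3379, 0.0801]
orientation: [3.138, 0.0, 1.669]
contact_force: [-0.4, 0.1, -3.3]
opening: 0.572
grip_force: 63.2
```

Request:
{"api": "drive_tool", "payload": {"commands": [{"tx": 0,"ty": 0,"tz": 2,"rx": 0,"ry": 0,"rz": 0,"fingers": 1},{"tx": 0,"ty": 0,"tz": 0,"rx": 0,"ry": 0,"rz": 0,"fingers": -0.3},{"tx": 0,"ty": 0,"tz": 0,"rx": 0,"ry": 0,"rz": 0,"fingers": -0.3},{"tx": 0,"ty": 0,"tz": 0,"rx": 0,"ry": 0,"rz": 0,"fingers": -0.3},{"tx": 0,"ty": 0,"tz": -10,"rx": 0,"ry": 0,"rz": 0,"fingers": -0.3},{"tx": 0,"ty": 0,"tz": -30,"rx": 0,"ry": 0,"rz": 0,"fingers": -0.3},{"tx": 0,"ty": 0,"tz": -40,"rx": 0,"ry": 0,"rz": 0,"fingers": -0.3},{"tx": 0,"ty": 0,"tz": -40,"rx": 0,"ry": 0,"rz": 0,"fingers": -0.3}]}}

```text
time_s: 9.1
tcp_pos: [0.5208, 0.3378, 0.2001]
orientation: [3.138, -0.0, 1.669]
contact_force: [-0.3, 0.6, 0.4]
opening: 0.653
grip_force: 0.0
```

```bash
python3 go.py 0.4473 -0.0726 0.19 1.298 10
```

```text
t 9.1 p [0.5208 0.3378 0.2001] rpy [ 3.1377 -0.      1.6686] q7 -0.25 F [-0.3  0.6  0.4] open 0.653 n 10
[-40.1, -11.3, 1.0] rz 0.037
[-40.5, -9.8, 1.0] rz 0.037
[-40.9, -8.3, 1.0] rz 0.037
[-41.1, -6.8, 1.0] rz 0.037
[-41.4, -5.3, 1.0] rz 0.037
[-41.5, -3.7, 1.0] rz 0.037
[-41.6, -2.2, 1.0] rz 0.037
[-41.7, -0.6, 1.0] rz 0.037
[-41.7, 0.9, 1.0] rz 0.037
[-41.6, 2.4, 1.0] rz 0.037
```

Request:
{"api": "drive_tool", "payload": {"commands": [{"tx": -40,"ty": -11,"tz": 0,"rx": 0.003,"ry": 0,"rz": 0.037,"fingers": -1},{"tx": -40.5,"ty": -10,"tz": 0,"rx": 0,"ry": 0,"rz": 0.037,"fingers": -1},{"tx": -41,"ty": -8.5,"tz": 0,"rx": 0,"ry": 0,"rz": 0.037,"fingers": -1},{"tx": -41,"ty": -7,"tz": 0,"rx": 0,"ry": 0,"rz": 0.037,"fingers": -1},{"tx": -41.5,"ty": -5.5,"tz": 0,"rx": 0,"ry": 0,"rz": 0.037,"fingers": -1},{"tx": -41.5,"ty": -3.5,"tz": 0,"rx": 0,"ry": 0,"rz": 0.037,"fingers": -1},{"tx": -41.5,"ty": -2,"tz": 0,"rx": 0,"ry": 0,"rz": 0.037,"fingers": -1},{"tx": -41.5,"ty": -0.5,"tz": 0,"rx": 0,"ry": 0,"rz": 0.037,"fingers": -1}]}}

```text
time_s: 10.1
tcp_pos: [0.4622, 0.0086, 0.1989]
orientation: [3.14, -0.001, 1.372]
contact_force: [1.0, -0.3, -0.5]
opening: 0.997
grip_force: 0.0
```

Request:
{"api": "drive_tool", "payload": {"commands": [{"tx": -41.5,"ty": 1,"tz": 5,"rx": 0,"ry": 0,"rz": 0.037,"fingers": -1},{"tx": -41.5,"ty": 2.5,"tz": 5,"rx": 0,"ry": 0,"rz": 0.037,"fingers": -1},{"tx": 0,"ty": 0,"tz": 0,"rx": 0,"ry": 0,"rz": 0,"fingers": -1},{"tx": 0,"ty": 0,"tz": 0,"rx": 0,"ry": 0,"rz": 0,"fingers": -1}]}}

```text
time_s: 10.6
tcp_pos: [0.4483, -0.0715, 0.1885]
orientation: [3.14, -0.001, 1.299]
contact_force: [0.4, 0.2, 0.1]
opening: 0.998
grip_force: 0.0
```

```bash
python3 go.py 0.4473 -0.0726 0.072 1.298 4
```

```text
t 10.6 p [ 0.4483 -0.0715  0.1885] rpy [ 3.1404e+00 -1.3000e-03  1.2990e+00] q7 0.2 F [0.4 0.2 0.1] open 0.998 n 4
[-0.3, -0.2, 29.1] rz 0.0
[-0.3, -0.2, 29.1] rz 0.0
[-0.3, -0.2, 29.1] rz 0.0
[-0.3, -0.2, 29.1] rz 0.0
```

Request:
{"api": "drive_tool", "payload": {"commands": [{"tx": -0.5,"ty": -0.5,"tz": 35,"rx": 0,"ry": 0,"rz": 0,"fingers": -1},{"tx": -0.5,"ty": -0.5,"tz": 35,"rx": 0,"ry": 0,"rz": 0,"fingers": -1},{"tx": 0,"ty": 0,"tz": 30,"rx": 0,"ry": 0,"rz": 0,"fingers": -1},{"tx": 0,"ty": 0,"tz": 16,"rx": 0,"ry": 0,"rz": 0,"fingers": -1},{"tx": 0,"ty": 0,"tz": 0,"rx": 0,"ry": 0,"rz": 0,"fingers": 1},{"tx": 0,"ty": 0,"tz": 0,"rx": 0,"ry": 0,"rz": 0,"fingers": 1},{"tx": 0,"ty": 0,"tz": 0,"rx": 0,"ry": 0,"rz": 0,"fingers": 1},{"tx": 0,"ty": 0,"tz": 0,"rx": 0,"ry": 0,"rz": 0,"fingers": 1}]}}

```text
time_s: 11.6
tcp_pos: [0.448, -0.0722, 0.0731]
orientation: [3.138, -0.001, 1.3]
contact_force: [0.3, 1.8, 7.4]
opening: 0.57
grip_force: 63.0
```

Request:
{"api": "drive_tool", "payload": {"commands": [{"tx": 0,"ty": 0,"tz": 0,"rx": 0,"ry": 0,"rz": 0,"fingers": 1},{"tx": 0,"ty": 0,"tz": 0,"rx": 0,"ry": 0,"rz": 0,"fingers": 1},{"tx": 0,"ty": 0,"tz": -20,"rx": 0,"ry": 0,"rz": 0,"fingers": 1},{"tx": 0,"ty": 0,"tz": -40,"rx": 0,"ry": 0,"rz": 0,"fingers": 1},{"tx": 0,"ty": 0,"tz": -50,"rx": 0,"ry": 0,"rz": 0,"fingers": 1},{"tx": 0,"ty": 0,"tz": -35,"rx": 0,"ry": 0,"rz": 0,"fingers": 1},{"tx": 0,"ty": 0,"tz": 0,"rx": 0,"ry": 0,"rz": 0,"fingers": 1}]}}

```text
time_s: 12.48
tcp_pos: [0.448, -0.0727, 0.2192]
orientation: [3.136, -0.002, 1.299]
contact_force: [-0.2, 0.6, -3.3]
opening: 0.567
grip_force: 63.9
```

```bash
python3 go.py 0.4349 0.2369 0.215 1.668 8
```

```text
t 12.47 p [ 0.448  -0.0727  0.2192] rpy [ 3.1357e+00 -1.7000e-03  1.2993e+00] q7 0.18 F [-0.2  0.6 -3.3] open 0.567 n 8
[36.8, -12.0, 0.5] rz -0.046
[37.4, -10.2, 0.5] rz -0.046
[37.8, -8.5, 0.5] rz -0.046
[38.1, -6.8, 0.5] rz -0.046
[38.4, -5.0, 0.5] rz -0.046
[38.6, -3.2, 0.5] rz -0.046
[38.7, -1.4, 0.5] rz -0.046
[38.7, 0.3, 0.5] rz -0.046
```

Request:
{"api": "drive_tool", "payload": {"commands": [{"tx": 37,"ty": -12,"tz": 0,"rx": 0,"ry": 0,"rz": -0.046,"fingers": 1},{"tx": 37.5,"ty": -10,"tz": 0,"rx": 0,"ry": 0,"rz": -0.046,"fingers": 1},{"tx": 38,"ty": -8.5,"tz": 0,"rx": 0,"ry": 0,"rz": -0.046,"fingers": 1},{"tx": 38,"ty": -7,"tz": 0,"rx": 0,"ry": 0,"rz": -0.046,"fingers": 1},{"tx": 38.5,"ty": -5,"tz": 0,"rx": 0,"ry": 0,"rz": -0.046,"fingers": 1},{"tx": 38.5,"ty": -3,"tz": 0,"rx": 0,"ry": 0,"rz": -0.046,"fingers": 1},{"tx": 38.5,"ty": -1.5,"tz": 0,"rx": 0,"ry": 0,"rz": -0.046,"fingers": 1},{"tx": 38.5,"ty": 0.5,"tz": 0,"rx": 0,"ry": 0,"rz": -0.046,"fingers": 1}]}}

```text
time_s: 13.48
tcp_pos: [0.4329, 0.2376, 0.2154]
orientation: [-3.14, 0.001, 1.669]
contact_force: [0.7, -0.6, -3.3]
opening: 0.574
grip_force: 63.8
```

Request:
{"api": "drive_tool", "payload": {"commands": [{"tx": 0,"ty": 0,"tz": 20,"rx": 0.004,"ry": 0,"rz": 0,"fingers": 1},{"tx": 0,"ty": 0,"tz": 20,"rx": 0,"ry": 0,"rz": 0,"fingers": 1},{"tx": 0,"ty": 0,"tz": 0,"rx": 0,"ry": 0,"rz": 0,"fingers": 1},{"tx": 0,"ty": 0,"tz": 0,"rx": 0,"ry": 0,"rz": 0,"fingers": 1}]}}

```text
time_s: 13.98
tcp_pos: [0.4341, 0.2365, 0.1769]
orientation: [-3.138, 0.0, 1.666]
contact_force: [-1.2, -0.4, -3.1]
opening: 0.57
grip_force: 63.6
```

```bash
python3 go.py 0.4349 0.2369 0.079 1.668 4
```

```text
t 13.97 p [0.4341 0.2365 0.1769] rpy [-3.1377e+00  4.0000e-04  1.6663e+00] q7 -0.14 F [-1.2 -0.4 -3.1] open 0.57 n 4
[0.1, 0.2, 24.5] rz -0.0
[0.1, 0.2, 24.5] rz -0.0
[0.1, 0.2, 24.5] rz -0.0
[0.1, 0.2, 24.5] rz -0.0
```

Request:
{"api": "drive_tool", "payload": {"commands": [{"tx": 0.3,"ty": 0.5,"tz": 25,"rx": 0,"ry": 0,"rz": 0,"fingers": 1},{"tx": 0,"ty": 0,"tz": 25,"rx": 0,"ry": 0,"rz": 0,"fingers": 1},{"tx": 0,"ty": 0,"tz": 20,"rx": 0,"ry": 0,"rz": 0,"fingers": 1},{"tx": 0,"ty": 0,"tz": 18,"rx": 0,"ry": 0,"rz": 0,"fingers": 1},{"tx": 0,"ty": 0,"tz": 8,"rx": 0,"ry": 0,"rz": 0,"fingers": 1},{"tx": 0,"ty": 0,"tz": 0,"rx": 0,"ry": 0,"rz": 0,"fingers": 1}]}}

```text
time_s: 14.72
tcp_pos: [0.4347, 0.2371, 0.0813]
orientation: [-3.139, -0.0, 1.667]
contact_force: [0.2, -0.6, -2.8]
opening: 0.571
grip_force: 63.7
```

Request:
{"api": "drive_tool", "payload": {"commands": [{"tx": 0,"ty": 0,"tz": 3,"rx": 0,"ry": 0,"rz": 0,"fingers": 1},{"tx": 0,"ty": 0,"tz": 0,"rx": 0,"ry": 0,"rz": 0,"fingers": -0.3},{"tx": 0,"ty": 0,"tz": 0,"rx": 0,"ry": 0,"rz": 0,"fingers": -0.3},{"tx": 0,"ty": 0,"tz": 0,"rx": 0,"ry": 0,"rz": 0,"fingers": -0.3},{"tx": 0,"ty": 0,"tz": -10,"rx": 0,"ry": 0,"rz": 0,"fingers": -0.3},{"tx": 0,"ty": 0,"tz": -30,"rx": 0,"ry": 0,"rz": 0,"fingers": -0.3},{"tx": 0,"ty": 0,"tz": -40,"rx": 0,"ry": 0,"rz": 0,"fingers": -0.3},{"tx": 0,"ty": 0,"tz": -40,"rx": 0,"ry": 0,"rz": 0,"fingers": -0.3}]}}

```text
time_s: 15.72
tcp_pos: [0.4347, 0.2371, 0.2]
orientation: [-3.139, -0.0, 1.667]
contact_force: [0.5, 0.5, 0.5]
opening: 0.652
grip_force: 0.0
```

```bash
python3 go.py 0.4695 -0.362 0.22 -0.228 13 -1.895
```

```text
t 15.72 p [0.4347 0.2371 0.2   ] rpy [-3.1388e+00 -1.0000e-04  1.6666e+00] q7 -0.15 F [0.5 0.5 0.5] open 0.652 n 13
[-46.1, -1.7, -1.5] rz 0.146
[-45.9, 5.0, -1.5] rz 0.146
[-44.7, 11.6, -1.5] rz 0.146
[-42.5, 18.0, -1.5] rz 0.146
[-39.5, 23.9, -1.5] rz 0.146
[-35.6, 29.4, -1.5] rz 0.146
[-30.9, 34.3, -1.5] rz 0.146
[-25.6, 38.4, -1.5] rz 0.146
[-19.8, 41.7, -1.5] rz 0.146
[-13.5, 44.1, -1.5] rz 0.146
[-6.9, 45.6, -1.5] rz 0.146
[-0.2, 46.2, -1.5] rz 0.146
[6.5, 45.7, -1.5] rz 0.146
```

Request:
{"api": "drive_tool", "payload": {"commands": [{"tx": -46,"ty": -1.5,"tz": -1.5,"rx": -0.003,"ry": 0,"rz": 0.146,"fingers": -0.3},{"tx": -46,"ty": 5,"tz": -1.5,"rx": 0,"ry": 0,"rz": 0.146,"fingers": -0.3},{"tx": -44.5,"ty": 11.5,"tz": -1.5,"rx": 0,"ry": 0,"rz": 0.146,"fingers": -0.3},{"tx": -42.5,"ty": 18,"tz": -1.5,"rx": 0,"ry": 0,"rz": 0.146,"fingers": -0.3},{"tx": -39.5,"ty": 24,"tz": -1.5,"rx": 0,"ry": 0,"rz": 0.146,"fingers": -0.3},{"tx": -35.5,"ty": 29.5,"tz": -1.5,"rx": 0,"ry": 0,"rz": 0.146,"fingers": -0.3},{"tx": -31,"ty": 34,"tz": -1.5,"rx": 0,"ry": 0,"rz": 0.146,"fingers": -0.3},{"tx": -25.5,"ty": 38.5,"tz": -1.5,"rx": 0,"ry": 0,"rz": 0.146,"fingers": -0.3}]}}

```text
time_s: 16.73
tcp_pos: [0.4563, -0.1324, 0.211]
orientation: [3.141, -0.001, 0.494]
contact_force: [0.5, 0.2, 1.1]
opening: 0.65
grip_force: 0.0
```

Request:
{"api": "drive_tool", "payload": {"commands": [{"tx": -20,"ty": 41.5,"tz": -1.5,"rx": 0,"ry": 0,"rz": 0.146,"fingers": -0.1},{"tx": -13.5,"ty": 44,"tz": -1.5,"rx": 0,"ry": 0,"rz": 0.146,"fingers": -0.1},{"tx": -7,"ty": 45.5,"tz": -1.5,"rx": 0,"ry": 0,"rz": 0.146,"fingers": -0.1},{"tx": 0,"ty": 46,"tz": -1.5,"rx": 0,"ry": 0,"rz": 0.146,"fingers": -0.1},{"tx": 6.5,"ty": 45.5,"tz": -1.5,"rx": 0,"ry": 0,"rz": 0.146,"fingers": -0.1},{"tx": 0,"ty": 0,"tz": 0,"rx": 0,"ry": 0,"rz": 0,"fingers": -0.1},{"tx": 0,"ty": 0,"tz": 0,"rx": 0,"ry": 0,"rz": 0,"fingers": -0.1}]}}

```text
time_s: 17.6
tcp_pos: [0.4689, -0.3599, 0.2178]
orientation: [-3.14, 0.0, -0.23]
contact_force: [-0.5, 0.6, 0.1]
opening: 0.552
grip_force: 0.0
```

```bash
python3 go.py 0.4695 -0.362 0.066 -0.228 4
python3 - <<'E'
from m import *
t=r.get_image("top");s=r.get_image("scene");cv2.imwrite("pics/t3.png",t);cv2.imwrite("pics/s3.png",s)
q=[.526,.292,.097,0]
M=masks(t)[1]
for x,y in((0,46),(-96,-46)):
    w=place([np.array([[x/1000,y/1000,.083]])],q)[0][0]
    _,c=blob(M,proj("top",[w])[0]);print(w,*yawtop(c,.083))
cv2.imwrite("pics/c3.png",np.hstack([cv2.resize(s[220:420,320:560],(400,333),interpolation=2),cv2.resize(t[170:370,110:350],(400,333),interpolation=2)]))
E
```

```text
t 17.6 p [ 0.4689 -0.3599  0.2178] rpy [-3.1402e+00  4.0000e-04 -2.3040e-01] q7 -0.58 F [-0.5  0.6  0.1] open 0.552 n 4
[0.3, 0.5, 37.9] rz -0.001
[0.3, 0.5, 37.9] rz -0.001
[0.3, 0.5, 37.9] rz -0.001
[0.3, 0.5, 37.9] rz -0.001
[0.52154499 0.33778376 0.083     ] [0.5229 0.3386] [0.0807 0.0559] 0.09
[0.43490628 0.23691883 0.083     ] [0.4341 0.236 ] [0.0786 0.054 ] 0.055
```

View pics/c3.png

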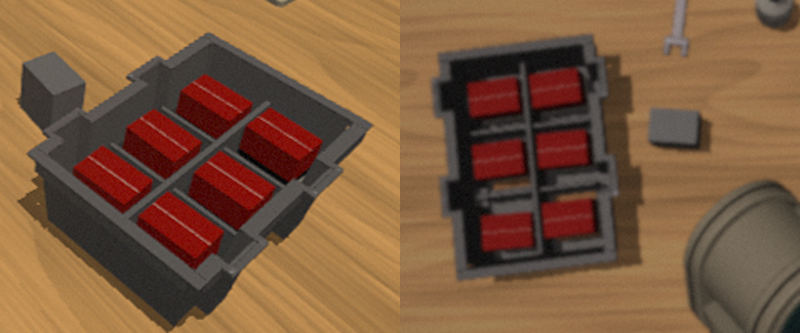

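All six cartons stand in their pockets, and the two new ones are within 2 mm of the pocket centres. Now I grip the empty tote's board.

Request:
{"api": "drive_tool", "payload": {"commands": [{"tx": 0.5,"ty": 1,"tz": 40,"rx": 0,"ry": 0,"rz": 0,"fingers": -0.1},{"tx": 0.5,"ty": 1,"tz": 40,"rx": 0,"ry": 0,"rz": 0,"fingers": -0.1},{"tx": 0,"ty": 0,"tz": 40,"rx": 0,"ry": 0,"rz": 0,"fingers": -0.1},{"tx": 0,"ty": 0,"tz": 31,"rx": 0,"ry": 0,"rz": 0,"fingers": -0.1},{"tx": 0,"ty": 0,"tz": 0,"rx": 0,"ry": 0,"rz": 0,"fingers": -0.1},{"tx": 0,"ty": 0,"tz": 0,"rx": 0,"ry": 0,"rz": 0,"fingers": 1},{"tx": 0,"ty": 0,"tz": 0,"rx": 0,"ry": 0,"rz": 0,"fingers": 1},{"tx": 0,"ty": 0,"tz": 0,"rx": 0,"ry": 0,"rz": 0,"fingers": 1}]}}

```text
time_s: 18.7
tcp_pos: [0.4705, -0.3633, 0.0685]
orientation: [3.141, -0.003, -0.231]
contact_force: [0.5, 1.0, 6.8]
opening: 0.082
grip_force: 60.3
```

Request:
{"api": "drive_tool", "payload": {"commands": [{"tx": 0,"ty": 0,"tz": 0,"rx": 0,"ry": 0,"rz": 0,"fingers": 1},{"tx": 0,"ty": 0,"tz": 0,"rx": 0,"ry": 0,"rz": 0,"fingers": 1},{"tx": 0,"ty": 0,"tz": 0,"rx": 0,"ry": 0,"rz": 0,"fingers": 1},{"tx": 0,"ty": 0,"tz": -5,"rx": 0,"ry": 0,"rz": 0,"fingers": 1},{"tx": 0,"ty": 0,"tz": 0,"rx": 0,"ry": 0,"rz": 0,"fingers": 1}]}}

```text
time_s: 19.32
tcp_pos: [0.4694, -0.3628, 0.0717]
orientation: [-3.142, 0.0, -0.231]
contact_force: [-0.7, -0.3, -6.6]
opening: 0.08
grip_force: 58.4
```

```bash
python3 go.py 0.4695 -0.362 0.28 -0.228 4; python3 -c "
from plant import r
o=r.observe();print(o['q'].round(2),o['wrist_torque'].round(2))"
```

```text
t 19.32 p [ 0.4694 -0.3628  0.0717] rpy [-3.1416e+00  3.0000e-04 -2.3100e-01] q7 -0.43 F [-0.7 -0.3 -6.6] open 0.08 n 4
[-0.0, -0.2, -52.1] rz -0.001
[-0.0, -0.2, -52.1] rz -0.001
[-0.0, -0.2, -52.1] rz -0.001
[-0.0, -0.2, -52.1] rz -0.001
[ 0.21  0.91  0.69  1.83 -0.85  0.73 -0.43] [-0.02 -0.03 -0.  ]
```

Request:
{"api": "drive_tool", "payload": {"commands": [{"tx": 0,"ty": 0,"tz": -20,"rx": 0,"ry": 0,"rz": 0,"fingers": 1},{"tx": 0,"ty": 0,"tz": -35,"rx": 0,"ry": 0,"rz": 0,"fingers": 1},{"tx": 0,"ty": 0,"tz": -40,"rx": 0,"ry": 0,"rz": 0,"fingers": 1},{"tx": 0,"ty": 0,"tz": -40,"rx": 0,"ry": 0,"rz": 0,"fingers": 1},{"tx": 0,"ty": 0,"tz": -40,"rx": 0,"ry": 0,"rz": 0,"fingers": 1},{"tx": 0,"ty": 0,"tz": -25,"rx": 0,"ry": 0,"rz": 0,"fingers": 1},{"tx": 0,"ty": 0,"tz": 0,"rx": 0,"ry": 0,"rz": 0,"fingers": 1}]}}

```text
time_s: 20.2
tcp_pos: [0.4697, -0.3642, 0.2743]
orientation: [3.139, -0.004, -0.232]
contact_force: [-0.3, 0.3, -6.6]
opening: 0.08
grip_force: 59.1
```

```bash
python3 go.py 0.526 0.292 0.27 0 23 3.469; python3 -c "
from plant import r
o=r.observe();print(o['q'].round(2),o['wrist_torque'].round(2))"
```

```text
t 20.2 p [ 0.4697 -0.3642  0.2743] rpy [ 3.1394 -0.0041 -0.2319] q7 -0.63 F [-0.3  0.3 -6.6] open 0.08 n 23
[-4.2, -28.3, 0.2] rz -0.151
[0.1, -28.6, 0.2] rz -0.151
[4.4, -28.3, 0.2] rz -0.151
[8.6, -27.3, 0.2] rz -0.151
[12.6, -25.7, 0.2] rz -0.151
[16.4, -23.5, 0.2] rz -0.151
[19.7, -20.8, 0.2] rz -0.151
[22.6, -17.6, 0.2] rz -0.151
[25.0, -14.0, 0.2] rz -0.151
[26.8, -10.1, 0.2] rz -0.151
[28.0, -5.9, 0.2] rz -0.151
[28.6, -1.7, 0.2] rz -0.151
[28.5, 2.7, 0.2] rz -0.151
[27.8, 6.9, 0.2] rz -0.151
[26.4, 11.0, 0.2] rz -0.151
[24.5, 14.9, 0.2] rz -0.151
[22.0, 18.4, 0.2] rz -0.151
[19.0, 21.5, 0.2] rz -0.151
[15.5, 24.1, 0.2] rz -0.151
[11.7, 26.1, 0.2] rz -0.151
[7.7, 27.6, 0.2] rz -0.151
[3.4, 28.4, 0.2] rz -0.151
[-0.9, 28.6, 0.2] rz -0.151
[ 0.08  0.68  0.92  1.67 -0.59  1.1  -0.63] [-0.02 -0.07  0.01]
```

Request:
{"api": "drive_tool", "payload": {"commands": [{"tx": -4,"ty": -28.5,"tz": 0,"rx": 0,"ry": 0,"rz": -0.151,"fingers": 1},{"tx": 0,"ty": -28.5,"tz": 0,"rx": 0,"ry": 0,"rz": -0.151,"fingers": 1},{"tx": 4.5,"ty": -28.5,"tz": 0,"rx": 0,"ry": 0,"rz": -0.151,"fingers": 1},{"tx": 8.5,"ty": -27.5,"tz": 0,"rx": 0,"ry": 0,"rz": -0.151,"fingers": 1},{"tx": 12.5,"ty": -25.5,"tz": 0,"rx": 0,"ry": 0,"rz": -0.151,"fingers": 1},{"tx": 16.5,"ty": -23.5,"tz": 0,"rx": 0,"ry": 0,"rz": -0.151,"fingers": 1},{"tx": 19.5,"ty": -21,"tz": 0,"rx": 0,"ry": 0,"rz": -0.151,"fingers": 1},{"tx": 22.5,"ty": -17.5,"tz": 0,"rx": 0,"ry": 0,"rz": -0.151,"fingers": 1}]}}

```text
time_s: 21.2
tcp_pos: [0.4873, -0.1335, 0.2706]
orientation: [-3.139, 0.001, 0.981]
contact_force: [0.4, -0.6, -6.9]
opening: 0.08
grip_force: 59.2
```

```bash
python3 go.py 0.526 0.292 0.27 -2.94 15; python3 -c "
from plant import r
o=r.observe();print(o['q'].round(2),o['wrist_torque'].round(2))"
```

```text
t 21.2 p [ 0.4873 -0.1335  0.2706] rpy [-3.1392e+00  1.2000e-03  9.8100e-01] q7 -0.02 F [ 0.4 -0.6 -6.9] open 0.08 n 15
[25.0, -13.6, 0.0] rz -0.157
[26.8, -9.5, 0.0] rz -0.157
[28.0, -5.2, 0.0] rz -0.157
[28.5, -0.8, 0.0] rz -0.157
[28.2, 3.7, 0.0] rz -0.157
[27.3, 8.1, 0.0] rz -0.157
[25.7, 12.3, 0.0] rz -0.157
[23.5, 16.2, 0.0] rz -0.157
[20.6, 19.6, 0.0] rz -0.157
[17.3, 22.6, 0.0] rz -0.157
[13.5, 25.1, 0.0] rz -0.157
[9.4, 26.9, 0.0] rz -0.157
[5.1, 28.0, 0.0] rz -0.157
[0.6, 28.5, 0.0] rz -0.157
[-3.8, 28.2, 0.0] rz -0.157
[-0.22  0.46  0.63  1.9  -0.34  0.9  -0.02] [ 0.03 -0.1   0.09]
```

Request:
{"api": "drive_tool", "payload": {"commands": [{"tx": 25,"ty": -14,"tz": 0,"rx": 0,"ry": 0,"rz": -0.151,"fingers": 1},{"tx": 27,"ty": -10,"tz": 0,"rx": 0,"ry": 0,"rz": -0.151,"fingers": 1},{"tx": 28,"ty": -6,"tz": 0,"rx": 0,"ry": 0,"rz": -0.151,"fingers": 1},{"tx": 28.5,"ty": -1.5,"tz": 0,"rx": 0,"ry": 0,"rz": -0.151,"fingers": 1},{"tx": 28.5,"ty": 2.5,"tz": 0,"rx": 0,"ry": 0,"rz": -0.151,"fingers": 1},{"tx": 28,"ty": 7,"tz": 0,"rx": 0,"ry": 0,"rz": -0.151,"fingers": 1},{"tx": 26.5,"ty": 11,"tz": 0,"rx": 0,"ry": 0,"rz": -0.151,"fingers": 1},{"tx": 24.5,"ty": 15,"tz": 0,"rx": 0,"ry": 0,"rz": -0.151,"fingers": 1}]}}

```text
time_s: 22.2
tcp_pos: [0.5065, 0.0943, 0.2704]
orientation: [-3.139, -0.001, 2.189]
contact_force: [-0.0, -0.6, -6.4]
opening: 0.08
grip_force: 59.2
```

```bash
python3 go.py 0.526 0.292 0.27 -3.0446 7; python3 -c "
from plant import r
o=r.observe();print(o['q'].round(2),o['wrist_torque'].round(2))"
```

```text
t 22.2 p [0.5065 0.0943 0.2704] rpy [-3.1386e+00 -8.0000e-04  2.1889e+00] q7 0.53 F [-0.  -0.6 -6.4] open 0.08 n 7
[21.4, 18.6, 0.1] rz -0.15
[18.4, 21.6, 0.1] rz -0.15
[14.9, 24.1, 0.1] rz -0.15
[11.2, 26.1, 0.1] rz -0.15
[7.1, 27.5, 0.1] rz -0.15
[3.0, 28.2, 0.1] rz -0.15
[-1.3, 28.3, 0.1] rz -0.15
[-0.44  0.42  0.28  1.86 -0.15  0.88  0.53] [-0.   -0.03 -0.02]
```

Request:
{"api": "drive_tool", "payload": {"commands": [{"tx": 21.5,"ty": 18.5,"tz": 0,"rx": 0,"ry": 0,"rz": -0.15,"fingers": 1},{"tx": 18.5,"ty": 21.5,"tz": 0,"rx": 0,"ry": 0,"rz": -0.15,"fingers": 1},{"tx": 15,"ty": 24,"tz": 0,"rx": 0,"ry": 0,"rz": -0.15,"fingers": 1},{"tx": 11,"ty": 26,"tz": 0,"rx": 0,"ry": 0,"rz": -0.15,"fingers": 1},{"tx": 7,"ty": 27.5,"tz": 0,"rx": 0,"ry": 0,"rz": -0.15,"fingers": 1},{"tx": 3,"ty": 28,"tz": 0,"rx": 0,"ry": 0,"rz": -0.15,"fingers": 1},{"tx": -1,"ty": 28.5,"tz": 0,"rx": 0,"ry": 0,"rz": -0.15,"fingers": 1},{"tx": 0,"ty": 0,"tz": 0,"rx": 0,"ry": 0,"rz": 0,"fingers": 1}]}}

```text
time_s: 23.2
tcp_pos: [0.5259, 0.2939, 0.2698]
orientation: [3.141, -0.003, -3.044]
contact_force: [-0.1, -0.6, -5.7]
opening: 0.085
grip_force: 59.3
```

Request:
{"api": "drive_tool", "payload": {"commands": [{"tx": 0,"ty": 0,"tz": 0,"rx": 0,"ry": 0,"rz": 0,"fingers": 1},{"tx": 0,"ty": 0,"tz": 0,"rx": 0,"ry": 0,"rz": 0,"fingers": 1}]}}

```text
time_s: 23.45
tcp_pos: [0.5275, 0.2897, 0.271]
orientation: [-3.14, -0.001, -3.051]
contact_force: [0.9, 0.2, -6.0]
opening: 0.082
grip_force: 59.3
```

```bash
python3 go.py 0.526 0.292 0.2 -3.0446 2
python3 - <<'E'
from m import *
o=r.observe();k=o["tcp_pos"];print(o['q'].round(2),o['wrist_torque'].round(2))
t=r.get_image("top");s=r.get_image("scene");cv2.imwrite("pics/t4.png",t);cv2.imwrite("pics/s4.png",s)
for n,im in(("top",t),("scene",s)):
    for P,col in((place(TOTE,[k[0],k[1],o["orientation"][2],k[2]-.0667]),(255,255,0)),(place(TOTE,[.526,.292,.097,0]),(0,255,0))):
        for q in P: cv2.polylines(im,[cv2.convexHull(proj(n,q).astype(np.float32)).astype(np.int32)],True,col,1)
cv2.imwrite("pics/c4.png",np.hstack([cv2.resize(s[120:430,290:590],(400,413),interpolation=2),cv2.resize(t[140:380,70:303],(400,413),interpolation=2)]))
E
```

```text
t 23.45 p [0.5275 0.2897 0.271 ] rpy [-3.1398e+00 -1.1000e-03 -3.0508e+00] q7 1.1 F [ 0.9  0.2 -6. ] open 0.082 n 2
[0.6, 1.2, 35.5] rz -0.003
[0.6, 1.2, 35.5] rz -0.003
[-0.54  0.53 -0.02  1.63  0.01  0.98  1.1 ] [-0.02 -0.05  0.02]
```

View pics/c4.png

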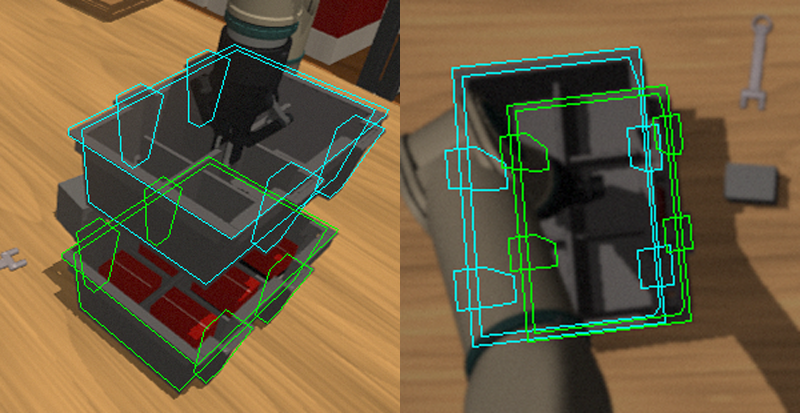

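The overlays match. The cyan held tote is end for end over the green packed tote, and level. Lowering.

Request:
{"api": "drive_tool", "payload": {"commands": [{"tx": 1.2,"ty": 2.4,"tz": 25,"rx": -0.001,"ry": 0,"rz": -0.005,"fingers": 1},{"tx": 0,"ty": 0,"tz": 30,"rx": 0,"ry": 0,"rz": 0,"fingers": 1},{"tx": 0,"ty": 0,"tz": 23,"rx": 0,"ry": 0,"rz": 0,"fingers": 1},{"tx": 0,"ty": 0,"tz": 5,"rx": 0,"ry": 0,"rz": 0,"fingers": 1},{"tx": 0,"ty": 0,"tz": 0,"rx": 0,"ry": 0,"rz": 0,"fingers": 1},{"tx": 0,"ty": 0,"tz": 0,"rx": 0,"ry": 0,"rz": 0,"fingers": 1},{"tx": 0,"ty": 0,"tz": 0,"rx": 0,"ry": 0,"rz": 0,"fingers": 1}]}}

```text
time_s: 24.42
tcp_pos: [0.5266, 0.294, 0.1897]
orientation: [3.14, 0.002, -3.043]
contact_force: [-0.1, -0.5, -6.5]
opening: 0.081
grip_force: 59.2
```

```bash
python3 go.py 0.526 0.292 0.165 -3.0446 4
python3 - <<'E'
from m import *
o=r.observe();k=o["tcp_pos"]
s=r.get_image("scene");t=r.get_image("top");cv2.imwrite("pics/s5.png",s)
ms={"scene":blob(cv2.morphologyEx((masks(s)[0]|masks(s)[1]).astype(np.uint8),cv2.MORPH_OPEN,np.ones((3,3))),(450,300))[0]}
for n,im in(("scene",s),("top",t)):
    for P,col in((place(TOTE,[k[0],k[1],o["orientation"][2],k[2]-.0667]),(255,255,0)),(place(TOTE,[.526,.292,.097,0]),(0,255,0))):
        for q in P: cv2.polylines(im,[cv2.convexHull(proj(n,q).astype(np.float32)).astype(np.int32)],True,col,1)
cv2.imwrite("pics/c5.png",np.hstack([cv2.resize(s[160:430,310:570],(500,519),interpolation=2),cv2.resize(t[160:360,100:250],(300,519))]))
E
```

```text
t 24.43 p [0.5266 0.294  0.1897] rpy [ 3.1400e+00  1.6000e-03 -3.0435e+00] q7 1.1 F [-0.1 -0.5 -6.5] open 0.081 n 4
[0.2, -0.5, 6.2] rz 0.0
[0.2, -0.5, 6.2] rz 0.0
[0.2, -0.5, 6.2] rz 0.0
[0.2, -0.5, 6.2] rz 0.0
```

View pics/c5.png

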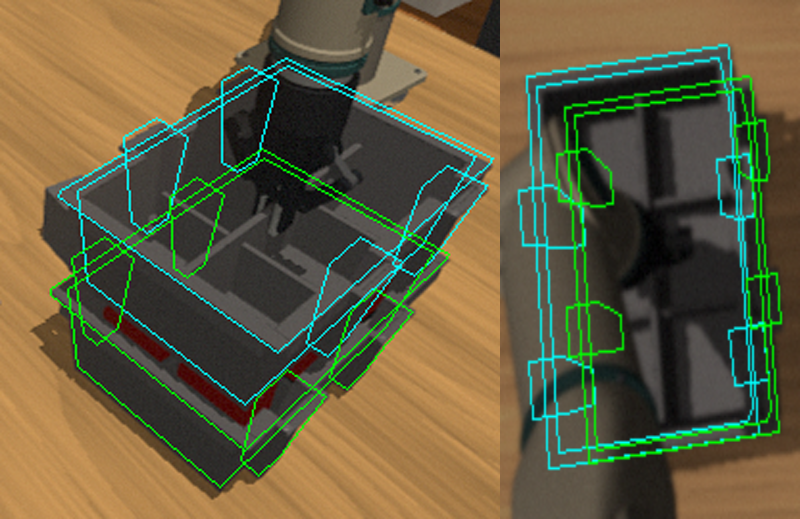

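Request:
{"api": "drive_tool", "payload": {"commands": [{"tx": 0.5,"ty": -1,"tz": 7,"rx": 0,"ry": 0,"rz": 0,"fingers": 1},{"tx": 0,"ty": 0,"tz": 7,"rx": 0,"ry": 0,"rz": 0,"fingers": 1},{"tx": 0,"ty": 0,"tz": 5,"rx": 0,"ry": 0,"rz": 0,"fingers": 1},{"tx": 0,"ty": 0,"tz": 3,"rx": 0,"ry": 0,"rz": 0,"fingers": 1},{"tx": 0,"ty": 0,"tz": 0,"rx": 0,"ry": 0,"rz": 0,"fingers": 1},{"tx": 0,"ty": 0,"tz": 0,"rx": 0,"ry": 0,"rz": 0,"fingers": 1}]}}

```text
time_s: 25.28
tcp_pos: [0.5257, 0.2927, 0.1666]
orientation: [3.141, 0.0, -3.043]
contact_force: [0.2, -0.2, -6.4]
opening: 0.078
grip_force: 59.4
```

Request:
{"api": "drive_tool", "payload": {"commands": [{"tx": 0,"ty": 0,"tz": 2,"rx": 0,"ry": 0,"rz": 0,"fingers": 1},{"tx": 0,"ty": 0,"tz": 0,"rx": 0,"ry": 0,"rz": 0,"fingers": 1},{"tx": 0,"ty": 0,"tz": 0,"rx": 0,"ry": 0,"rz": 0,"fingers": 1}]}}

```text
time_s: 25.65
tcp_pos: [0.5258, 0.2927, 0.1665]
orientation: [3.14, 0.001, -3.044]
contact_force: [-3.1, -1.8, 7.1]
opening: 0.084
grip_force: 61.4
```

Request:
{"api": "drive_tool", "payload": {"commands": [{"tx": 0,"ty": 0,"tz": 0,"rx": 0,"ry": 0,"rz": 0,"fingers": 0.3},{"tx": 0,"ty": 0,"tz": 0,"rx": 0,"ry": 0,"rz": 0,"fingers": 0.2},{"tx": 0,"ty": 0,"tz": 0,"rx": 0,"ry": 0,"rz": 0,"fingers": 0.2},{"tx": 0,"ty": 0,"tz": -15,"rx": 0,"ry": 0,"rz": 0,"fingers": 0.2},{"tx": 0,"ty": 0,"tz": -40,"rx": 0,"ry": 0,"rz": 0,"fingers": 0.2},{"tx": 0,"ty": 0,"tz": -50,"rx": 0,"ry": 0,"rz": 0,"fingers": 0.2},{"tx": 0,"ty": 0,"tz": -50,"rx": 0,"ry": 0,"rz": 0,"fingers": 0.2},{"tx": 0,"ty": 0,"tz": 0,"rx": 0,"ry": 0,"rz": 0,"fingers": 0.2}]}}

```text
time_s: 26.65
tcp_pos: [0.528, 0.2939, 0.3253]
orientation: [3.136, 0.01, -3.044]
contact_force: [0.1, -0.0, -0.6]
opening: 0.401
grip_force: 0.0
```

```bash
python3 go.py 0.53 0.1 0.32 -3.0446 4
```

```text
t 26.65 p [0.528  0.2939 0.3253] rpy [ 3.1362  0.0095 -3.0436] q7 1.11 F [ 0.1 -0.  -0.6] open 0.401 n 4
[4.2, -48.3, 1.3] rz 0.0
[4.2, -48.3, 1.3] rz 0.0
[4.2, -48.3, 1.3] rz 0.0
[4.2, -48.3, 1.3] rz 0.0
```

Request:
{"api": "drive_tool", "payload": {"commands": [{"tx": 0,"ty": -45,"tz": 0,"rx": 0,"ry": 0,"rz": 0,"fingers": 0.2},{"tx": 0,"ty": -50,"tz": 0,"rx": 0,"ry": 0,"rz": 0,"fingers": 0.2},{"tx": 0,"ty": -50,"tz": 0,"rx": 0,"ry": 0,"rz": 0,"fingers": 0.2},{"tx": 0,"ty": -50,"tz": 0,"rx": 0,"ry": 0,"rz": 0,"fingers": 0.2},{"tx": 0,"ty": -50,"tz": 0,"rx": 0,"ry": 0,"rz": 0,"fingers": 0.2},{"tx": 0,"ty": -50,"tz": 0,"rx": 0,"ry": 0,"rz": 0,"fingers": 0.2},{"tx": 0,"ty": 0,"tz": 0,"rx": 0,"ry": 0,"rz": 0,"fingers": 0.2}]}}

```text
time_s: 27.52
tcp_pos: [0.5543, -0.0068, 0.3192]
orientation: [-3.139, -0.001, -3.052]
contact_force: [-0.7, 0.4, -0.1]
opening: 0.4
grip_force: 0.0
```

Run:
```python
from m import *
s=r.get_image("scene");t=r.get_image("top")
m=cv2.morphologyEx((masks(t)[0]).astype(np.uint8),cv2.MORPH_OPEN,np.ones((3,3)));m[:,:60]=0
ms,c=blob(m,(170,268));print(cv2.boundingRect(c))
def f(p): return np.abs(np.maximum(sil("top",TOTE,[*p[:3],.098]),sil("top",TOTE,[.526,.292,.097,0]))-ms).sum()
o=minimize(f,[.526,.292,.097+np.pi],method="Nelder-Mead",options=dict(initial_simplex=[[.526,.292,3.24],[.54,.292,3.24],[.526,.306,3.24],[.526,.292,3.3]],xatol=3e-4));print(o.x.round(4),o.fun/ms.sum())
for n,im in(("scene",s),("top",t)):
    for q in place(TOTE,[.526,.292,.097+np.pi,.098]): cv2.polylines(im,[cv2.convexHull(proj(n,q).astype(np.float32)).astype(np.int32)],True,(255,255,0),1)
cv2.imwrite("pics/c6.png",np.hstack([cv2.resize(s[150:420,310:570],(500,519),interpolation=2),cv2.resize(t[160:360,100:250],(300,519))]))
```

```text
(115, 181, 126, 158)
[0.5259 0.2928 3.2389] 0.0204954118707898
```

View pics/c6.png

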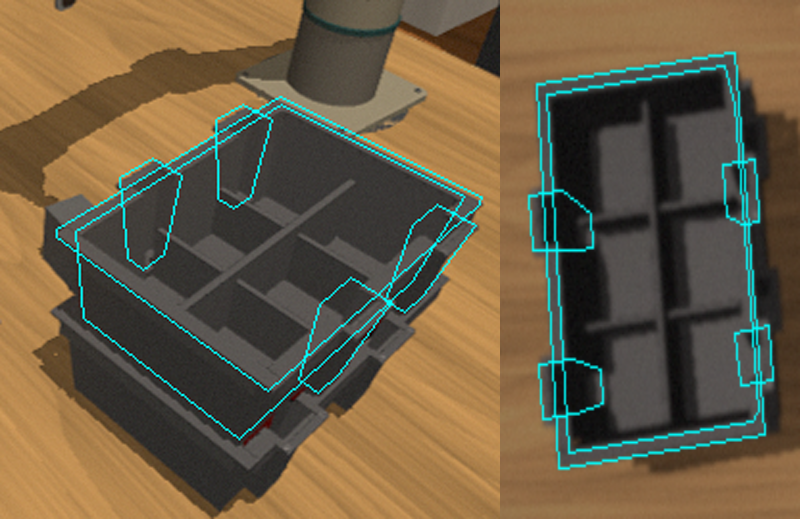

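The empty tote stands level on the packed tote's rim, end for end. The fit puts it within 1 mm of its target, and the arm is clear.

```bash
python3 -c "
from plant import r
print(r.sign_off())"
```

```text
the job is handed in; nothing more can be done
None
```

I packed both loose cartons upright in the empty pockets and stacked the empty tote end for end on the packed tote's rim; I handed the job in at about 27.6 s of the 72 s allowed, and sign-off returned no verdict.

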